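Set out the soldering place at a jeweller's bench

TASK

Set out the soldering place for the next student: lay the honeycomb board squarely in the middle of the heatproof tile with its long side running left to right, and the charcoal block in the middle of the board, lined up the same way. Stand the borax dish on the bench in the gap between the tile and the quench bowl, in line with the middle of the tile, with the borax cone standing upright in it; stand the third hand on the bench at the other side of the tile, away from the bowl, so that its tweezer tips are over the middle of the charcoal block. Leave the torch, the mallet and the jar where they are.

Things in the scene. Friction and masses are not known exactly. Their poses are not given: they have to be found in the camera images.
- tile: Heatproof soldering tile, a grey square slab 150 x 150 x 10 mm, fixed to the bench. Origin: centre of its underside, on the bench. z up; its x axis points away from the robot and its y axis to the robot's left, both turned by at most 6 degrees.
- bowl: Quench bowl, an empty round stainless steel bowl, 110 mm across the rim and 45 mm high, fixed on the bench to the left or to the right of the tile with a gap of about 105 to 130 mm between tile edge and rim. Origin: centre of its underside.
- board: Honeycomb soldering board, a white ceramic slab with a grid of small round holes (not deep), loose, lying flat: 60 mm (its x) by 90 mm (its y) by 14 mm high. Origin: centre of its underside; z up. About 100 g.
- block: Charcoal soldering block, a black rectangular block bound with two turns of wire, loose, lying flat: 46 mm (its x) by 72 mm (its y) by 30 mm high. Origin: centre of its underside; z up. About 70 g.
- dish: Borax dish, a small round white ceramic dish, loose, open at the top: outer diameter 60 mm (50 mm at the foot, full width from 7 mm up), 20 mm high, wall 5 mm, inner floor 6 mm above its underside and 40 to 50 mm across inside. Origin: centre of its underside; z up. About 90 g.
- cone: Borax cone, a solid off-white blunt cone, loose, standing upright: 34 mm across at the foot, 26 mm at the flat top, 36 mm high. Origin: centre of its underside; z up. About 45 g.
- third_hand: Third hand, loose, upright, 320 g: round iron foot 52 mm across, 14 high; steel post 10 mm thick, top at 122 mm; level tweezers in a clamp (64 to 80 mm up, thumb screw 24 mm out on its +y side). Tweezers point along its +x, tips 118 mm from the post axis and 66 mm up, tail 30 mm behind it. Hold it by the bare post, 80 to 122 mm up. Origin: on the post axis at the underside.
- torch: Bystander: hand gas torch standing upright on its foot, round aluminium gas body 42 mm across, black head, red trigger and a slanting brass nozzle reaching 70 mm from the axis, foot 56 mm across, 155 mm high, loose, on the side of the tile away from the bowl. Origin: centre of its underside.
- mallet: Bystander: wooden barrel mallet lying on the bench, head a 42 mm cylinder 70 mm long, handle 14 mm thick, 225 mm long overall. Origin: on the bench below about the middle of its length; the head lies towards its +x, 95 mm from the origin.
- jar: Bystander: small amber glass jar with a metal cap, 44 mm across, 55 mm high, standing beyond the tile. Origin: centre of its underside.
Not all that is in view belongs to the job. Several things look just like the cone: the one meant starts farthest to the robot's left. Of the things that look like the block, take the one that is nearest to the robot's base at the start.

How it is judged (in metres and radians):
At the end, for the whole second after the job is handed in: Board on tile and block on board: centred to 15 mm, square to 0.18 rad. Dish on the bench between tile and bowl, in line to 38 mm with the tile's middle, cone upright in it. Third hand upright beside the tile away from the bowl, tips within 20 mm of the block's middle. All released, at rest (horizontal distance between board and tile below 0.015 m and z of board in the frame of tile between 0.006 and 0.014 m and angle between the y axis of board and the y axis of tile, either way round below 0.18 rad and angle between each of board, block, dish, third_hand's own z axis and vertical below 0.08 rad and horizontal distance between block and board below 0.015 m and z of block in the frame of board between 0.01 and 0.018 m and angle between the y axis of block and the y axis of board, either way round below 0.18 rad and x of dish in the frame of tile between -0.038 and 0.038 m and height (world z) of each of dish, third_hand below 0.005 m and horizontal distance between cone and dish below 0.012 m and z of cone in the frame of dish between 0.002 and 0.011 m and angle between cone's own z axis and vertical below 0.15 rad and x of block in the frame of third_hand between 0.098 and 0.138 m and y of block in the frame of third_hand between -0.02 and 0.02 m and x of third_hand in the frame of tile between -0.07 and 0.07 m and ((y of bowl in the frame of tile between 0.1 and 0.5 m and y of dish in the frame of tile between 0.098 and 0.175 m and y of third_hand in the frame of tile between -0.22 and -0.08 m) or (y of bowl in the frame of tile between -0.5 and -0.1 m and y of dish in the frame of tile between -0.175 and -0.098 m and y of third_hand in the frame of tile between 0.08 and 0.22 m)) and linear speed of each of board, block, third_hand, dish, cone below 0.02 m/s); the robot touches nothing.
It fails at once if the torch is disturbed (moved more than 30 mm) (distance of torch from where it was at the start of the episode above 0.03 m).
It fails at once if the mallet is disturbed (moved more than 30 mm) (distance of mallet from where it was at the start of the episode above 0.03 m).
It fails at once if the jar is disturbed (moved more than 30 mm) (distance of jar from where it was at the start of the episode above 0.03 m).
It also fails if it takes over 120 s, if anything falls off the work surface, if the arm or the gripper's body presses on something with over 40 N, if the wrist force passes 120 N, or if a joint passes its speed limit or range.

ROBOT

A 7-joint arm with a two-finger parallel gripper is mounted at the origin on the work surface. World frame = base frame: x ahead of the robot, y to its left, z up, the work surface at z = 0. Lengths are in mm, angles in rad, forces in N, time in s.
With the tool pointing down it reaches from about 375 to 925 mm from the base axis. Payload 3.1 kg.
Tool frame: the origin (TCP) lies between the finger pads; the fingertips stand 19 mm ahead of it and the grasp point (between the pads) is the TCP; z points along the fingers, y is the line along which they close (so a half turn about z gives the same grasp; the last joint's range is limited). The gripper opens to 85 mm and grips with 20 to 120 N. Pads are 22 mm wide; open, the fingers measure 114 mm over their backs; the gripper's body (76 mm by 85 mm) begins 54 mm behind the grasp point. The pads swing forward as they close: fully open they stand 13 mm farther back than shut.
Start: joints at [1.093, 0.383, 0.044, 1.598, -0.018, 1.161, -0.05], TCP at [240.996, -603.675, 250.269] pointing down, gripper open.
Joint ranges: [-2.61, 2.61], [-0.41, 2.15], [-1.48, 1.57], [0, 2.5], [-1.57, 4.71], [0.05, 1.97], [-2.85, 2.85]. Speed limits (rad/s): [2.79, 2.79, 3.14, 3.14, 3.14, 3.14, 3.14].

INTERFACE

Orientations are given as a unit quaternion [x, y, z, w].
In Python, from bench import * gives the robot as it stands.
- The arm moves only by the tool carry_out, never from a script. Its argument "commands" is a list of rows, each a list of 7 numbers: the shift along the tool's x, y, z each as a share of 400 mm, from -1 to 1, then the turn, a rotation vector about the tool's x, y, z each as a share of 0.5 rad, from -1 to 1, then the finger opening in mm, from 0 to 85.4. In form: [[x, y, z, rx, ry, rz, hand], ...]. A call has 1 to 12 rows; each row is the pose to reach, as a shift and turn from the pose commanded when the call began, along the tool's axes at that moment; what a row does not reach only later rows make up. A row lasts 1/8 s, in which the tool goes at most 62.5 mm and 10.7 degrees, less where a joint would pass 70% of its speed; a pose out of reach is approached as far as the arm can. A call with a number of a shift or a turn outside -1 to 1 is refused whole. A call with a gripper value outside its range is refused whole. The fingers move at their own pace and stop on an object; "squeeze" is the grip in N (left out, the last holds). Time passes only in rows, so rows that repeat a pose let the fingers close. It gives the time, the measured TCP pose, the force, the opening and the grip force at its end, in the units of the state.
- state(): the state, without advancing time (a new reading comes with each control period).
- snapshot(name): name is "scene" or "top" or "wrist"; returns a dict with "image" (420x560x3 uint8, red, green, blue), "vertical_fov" (degrees; the focal length in pixels is half the picture's height over the tangent of half this angle, whatever the lens; pixels are square), "cx", "cy" (the principal point, pixels), "R" (3x3) and "t" (3): a world point X has camera coordinates R X + t. Camera axes: x right, y down, z forward; pixel columns grow to the right and rows downward; lengths in mm; the calibration is good to about 2 mm. A picture is of the moment at which its call begins. There is no depth.
- hand_in(): hands the job in; it is judged then, once.
The state is a dict: "t": time; "joint_pos": joint angles; "joint_velocities": joint speeds; "joint_torque": joint torques, N m; "ee_pos": TCP position; "tcp_rot": TCP orientation; "contact_force": force on the tool from outside, world axes, zero at the start; "moment": the same for the moment, N m; "finger_gap": finger opening in mm; "finger_force": force on a finger pad.
Only numpy, scipy, OpenCV 4.12 (cv2) and the standard library are available. Lean on these libraries where they do the work, as an engineer would, in place of code of your own. Each camera call takes 0.05 s, during which the arm holds its last target. There are 200 camera calls.

## Working session

There is one attempt and no reset: what is moved stays moved. The work goes in short steps, Python scripts to look and compute and a tool call to move; the robot and the scene stay as the last step left them, time stands still between calls to the robot, and variables do not carry over. Pictures are saved under pics/ and viewed, at most 14 in all, crops included, and the job is handed in when it is done.

Besides the shell and the picture viewer there is one more tool, called by a JSON object that holds its "op" and its "data", one argument or row to a line. carry_out: Moves the arm, as the interface text tells. Its arguments: {"type":"object","properties":{"commands":{"type":"array"},"squeeze":{"type":"number"}},"required":["commands"]}

```bash
ls; mkdir -p pics
python3 - <<'E'
from bench import *
import cv2,numpy as np,pickle
d={}
for n in("scene","top"):
    s=snapshot(n);d[n]=s;cv2.imwrite(f"pics/{n}0.png",cv2.resize(s["image"][:,:,::-1],(800,600),interpolation=cv2.INTER_CUBIC))
    print(n,s["vertical_fov"],s["cx"],s["cy"],np.round(s["R"],3).tolist(),np.round(s["t"],1).tolist())
pickle.dump(d,open("d0.pkl","wb"))
print({k:np.round(v,3).tolist() for k,v in state().items()})
E
```

```text
pics
scene 46.82877372186525 277.8579654334835 209.13222374700658 [[-0.796, 0.605, -0.001], [0.522, 0.686, -0.507], [-0.306, -0.404, -0.862]] [436.1, -250.2, 1356.6]
top 48.65242241629284 281.99462836389375 215.64752835209552 [[0.019, -1.0, -0.003], [-0.995, -0.019, -0.098], [0.098, 0.005, -0.995]] [-3.6, 559.8, 1102.0]
{'t': 0.1, 'joint_pos': [1.093, 0.384, 0.044, 1.599, -0.018, 1.161, -0.05], 'joint_velocities': [-0.001, -0.001, -0.0, -0.003, 0.001, -0.0, 0.0], 'joint_torque': [0.003, -43.473, 1.029, -25.045, 0.011, 0.005, 0.0], 'ee_pos': [240.665, -602.917, 248.983], 'tcp_rot': [0.982, 0.189, -0.0, -0.001], 'contact_force': [0.166, 0.097, 0.845], 'moment': [0.001, 0.036, 0.008], 'finger_force': 0.0, 'finger_gap': 85.256}
```

View pics/top0.png

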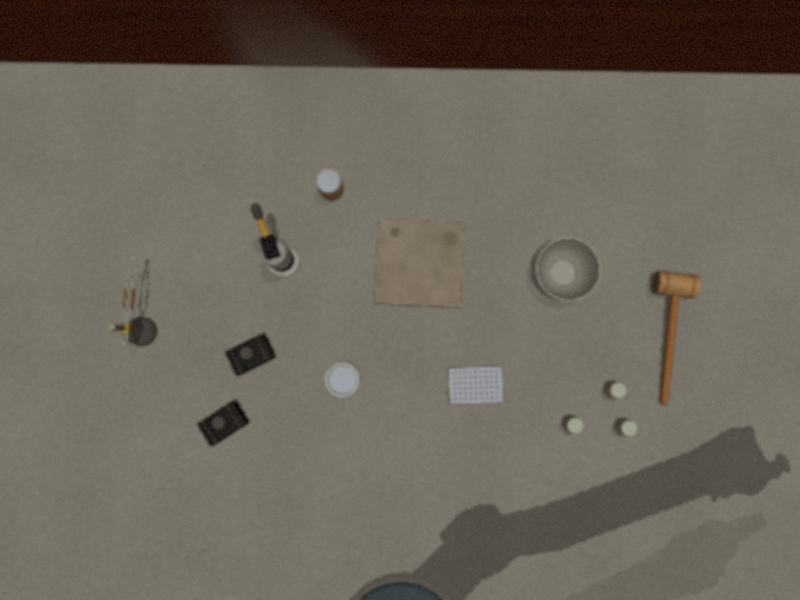

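View pics/scene0.png

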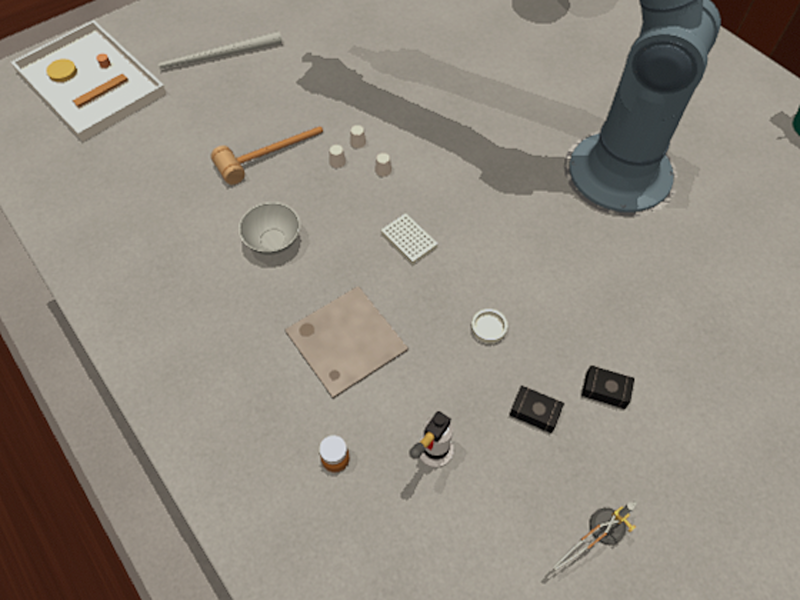

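The top view looks down with right = −y. In 800×600 pixels it shows:
- tile (420,263), bowl (566,268, on the −y side), board (475,385), dish (342,380)
- third hand foot (142,330), torch (283,262), jar (330,183), mallet (675,330)
- **Cone candidates:** (575,425), (617,390), (628,428). Image-left is robot-left, so (575,425) is the one meant.
- **Block candidates:** (222,422) and (250,354). The base is near (400,600), so (222,422) is nearest.

Next I measure and make a confirming crop.

```bash
cat > h.py <<'E'
from bench import *
import cv2,numpy as np,pickle
def foc(s): return s["image"].shape[0]/2/np.tan(np.radians(s["vertical_fov"])/2)
def ray(s,uv,z):
    uv=np.atleast_2d(uv).astype(float);f=foc(s);R=np.array(s["R"]);t=np.array(s["t"])
    d=np.c_[(uv[:,0]-s["cx"])/f,(uv[:,1]-s["cy"])/f,np.ones(len(uv))]@R
    c=-R.T@t
    return (c+d*((z-c[2])/d[:,2])[:,None])[:,:2]
def proj(s,X):
    p=np.array(s["R"])@np.asarray(X,float)+np.array(s["t"]);f=foc(s)
    return np.array([s["cx"]+f*p[0]/p[2],s["cy"]+f*p[1]/p[2]])
def blobs(mask,amin=30):
    cs,_=cv2.findContours(mask.astype(np.uint8),cv2.RETR_EXTERNAL,cv2.CHAIN_APPROX_NONE)
    return [c[:,0,:] for c in cs if cv2.contourArea(c)>amin]
def rect(P):
    (c,wh,a)=cv2.minAreaRect(P.astype(np.float32))
    b=cv2.boxPoints((c,wh,a));e=[b[1]-b[0],b[2]-b[1]]
    l=max(e,key=np.linalg.norm);ang=np.degrees(np.arctan2(l[1],l[0]))%180
    return np.round(c,1),np.round(sorted(wh),1),round(ang,1)  # ang: long axis from world x
E
python3 - <<'E'
from h import *
d=pickle.load(open("d0.pkl","rb"))
for n in("top","scene"):
    s=d[n];im=s["image"];f=im.astype(int);g=cv2.cvtColor(im,cv2.COLOR_RGB2GRAY);hsv=cv2.cvtColor(im,cv2.COLOR_RGB2HSV)
    print(n,"cam",np.round(-np.array(s["R"]).T@s["t"]))
    bg=np.median(f[200:300,150:400].reshape(-1,3),0);print("bg",bg)
    for nm,m in(("bright",g>150),("dark",g<50),("brown",(f[:,:,0]-f[:,:,2]>bg[0]-bg[2]+12))):
        for c in blobs(m,25):
            u=c.mean(0)
            if n=="top" and u[1]<60: continue
            z={"bright":14,"dark":30,"brown":10}[nm]
            P=ray(s,c+0.0,z)
            if np.abs(P).max()>1100: continue
            print(nm,np.round(u),*rect(P),"z",z)
s=d["scene"]["image"][:,:,::-1];t=d["top"]["image"][:,:,::-1]
cr=[cv2.resize(x,(400,300),interpolation=cv2.INTER_CUBIC) for x in (t[225:315,370:490],t[215:320,120:260],s[75:150,200:300],s[235:325,340:460])]
cv2.imwrite("pics/crop.png",np.vstack([np.hstack(cr[:2]),np.hstack(cr[2:])]))
E
```

```text
top cam [4.500e+02 1.000e+00 1.151e+03]
bg [120. 115. 104.]
bright [440. 299.] [ 364.8 -379.5] [16.9 16.9] 179.2 z 14
bright [402. 298.] [ 367.8 -287.9] [16.7 17.1] 91.1 z 14
bright [433. 273.] [ 428.  -361.1] [17.  19.3] 179.2 z 14
bright [344. 272.] [ 434.9 -136.5] [48.6 50.8] 0.3 z 14
bright [240. 265.] [437.2 106.9] [41.2 43.9] 91.1 z 14
bright [229. 126.] [784.5 144.2] [30.1 31. ] 1.7 z 14
dark [156. 296.] [362.1 304. ] [43.3 73.5] 123.6 z 30
dark [175. 248.] [477.1 263.1] [44.6 71.5] 117.8 z 30
dark [ 95. 230.] [514.4 457.6] [19.8 38.8] 14.5 z 30
dark [189. 172.] [661.3 238.4] [24.  37.1] 13.3 z 30
brown [ 87. 230.] [518.1 487.9] [17.3 22.2] 91.1 z 10
brown [470. 229.] [ 526.2 -440.8] [ 82.5 232.6] 162.9 z 10
brown [315. 167.] [684.4 -76.3] [37.8 49.4] 16.5 z 10
brown [295. 185.] [641.1 -19.1] [141.9 143.6] 88.4 z 10
brown [184. 159.] [699.1 255.8] [17.  35.6] 24.9 z 10
brown [233. 136.] [761.2 134.6] [13.8 36.6] 107.4 z 10
scene cam [ 893.  456. 1043.]
bg [163. 156. 145.]
bright [327. 157.] [ 434.  -157.3] [1277.5 1707.3] 142.7 z 14
dark [307. 298.] [621.2 198. ] [25.7 42.4] 1
[... 251 characters left out ...]
5 -132.3] [131.2 157.6] 12.2 z 30
dark [536.  19.] [-509.2  -93.7] [189.8 256.3] 36.4 z 30
dark [458.   9.] [-377.3 -240. ] [ 95.1 109.7] 44.3 z 30
brown [418. 378.] [541.2 464.7] [ 4.5 35.5] 178.0 z 10
brown [436. 363.] [488.1 468.2] [23.7 34.8] 92.5 z 10
brown [235. 323.] [774.3 144. ] [30.6 43.5] 158.1 z 10
brown [299. 308.] [640.7 203.6] [22.3 25.4] 13.4 z 10
brown [242. 238.] [641.6 -19. ] [148.5 148.9] 178.2 z 10
brown [183. 106.] [ 519.3 -478. ] [104.6 226.1] 3.3 z 10
brown [70. 63.] [ 714.4 -811.6] [ 31.7 119.2] 5.7 z 10
brown [43. 49.] [ 755.6 -919.6] [58.5 74. ] 88.6 z 10
brown [72. 42.] [ 671.3 -893. ] [23.1 50.2] 81.8 z 10
brown [537.  18.] [-545.8  -66.6] [198.4 246.7] 52.5 z 10
```

View pics/crop.png

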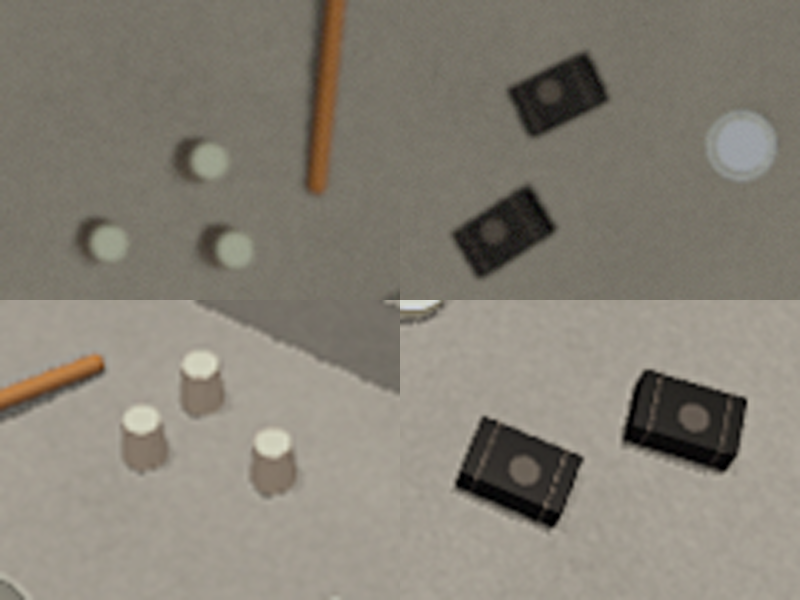

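The crop confirms three cones, with the one on the robot's left at top pixel (402,298), and two charcoal blocks. The base-side block at top (156,296), world ≈(364,305), is 474 mm from the base; the other is 545 mm. I take those two. First move: over the board with the wrist camera.

```bash
cat >> h.py <<'E'
from scipy.spatial.transform import Rotation as Ro
def plan(x,y,z,psi):  # psi deg: world heading of tool x; tool y = (sin,-cos)
    s=state();R=Ro.from_quat(s["tcp_rot"]);p=np.array(s["ee_pos"])
    d=R.inv().apply(np.array([x,y,z])-p)/400
    a=np.radians(psi);T=Ro.from_matrix(np.array([[np.cos(a),np.sin(a),0],[np.sin(a),-np.cos(a),0],[0,0,-1]]))
    r=(R.inv()*T).as_rotvec()/0.5
    X=R.as_matrix()[:,0]
    print("p",np.round(p,1),"psi",round(np.degrees(np.arctan2(X[1],X[0])),1),"gap",round(s["finger_gap"],1),"F",np.round(s["contact_force"],1),"t",round(s["t"],1))
    print("cmd",np.round(d,4).tolist(),np.round(r,4).tolist())
E
python3 - <<'E'
from h import *
plan(420,-136,260,90)
d=pickle.load(open("d0.pkl","rb"))
for n in("top","scene"):
    print(n,"bowl",ray(d[n],{"top":[396.5,188],"scene":[189,157]}[n],45))
print("cone",ray(d["top"],[402,297.5],36))
E
```

```text
p [ 240.7 -602.9  249. ] psi 21.8 gap 85.3 F [0.2 0.1 0.8] t 0.1
cmd [0.8492, -0.9179, -0.0254] [-0.0044, -0.0027, -2.3819]
top bowl [[ 629.95416506 -267.25720226]]
scene bowl [[ 625.71031903 -271.52501916]]
cone [[ 369.34673213 -281.14095083]]
```

{"op": "carry_out", "data": {
  "commands": [
    [0.85, -0.92, -0.025, 0, 0, -1, 85],
    [0.85, -0.92, -0.025, 0, 0, -1, 85],
    [0.85, -0.92, -0.025, 0, 0, -1, 85],
    [0.85, -0.92, -0.025, 0, 0, -1, 85],
    [0.85, -0.92, -0.025, 0, 0, -1, 85],
    [0.85, -0.92, -0.025, 0, 0, -1, 85],
    [0.85, -0.92, -0.025, 0, 0, -1, 85],
    [0.85, -0.92, -0.025, 0, 0, -1, 85],
    [0.85, -0.92, -0.025, 0, 0, -1, 85],
    [0.85, -0.92, -0.025, 0, 0, -1, 85],
    [0.85, -0.92, -0.025, 0, 0, -1, 85],
    [0.85, -0.92, -0.025, 0, 0, -1, 85]
  ],
  "squeeze": 40
}}

```text
t: 1.6
ee_pos: [419.7, -137.4, 260.0]
tcp_rot: [0.905, 0.424, -0.0, -0.0]
contact_force: [0.2, 0.4, 0.0]
finger_gap: 85.3
finger_force: 0.0
```

{"op": "carry_out", "data": {
  "commands": [
    [0, 0, 0, 0, 0, -0.4, 85],
    [0, 0, 0, 0, 0, -0.8, 85],
    [0, 0, 0, 0, 0, -1, 85],
    [0, 0, 0, 0, 0, -1, 85]
  ]
}}

```text
t: 2.1
ee_pos: [420.0, -136.7, 260.2]
tcp_rot: [0.772, 0.635, -0.0, -0.0]
contact_force: [0.5, -0.4, 1.1]
finger_gap: 85.4
finger_force: 0.0
```

{"op": "carry_out", "data": {
  "commands": [
    [0, 0, 0, 0, 0, -0.38, 85],
    [0, 0, 0, 0, 0, -0.38, 85],
    [0, 0, 0, 0, 0, -0.38, 85],
    [0, 0, 0, 0, 0, -0.38, 85]
  ]
}}

```text
t: 2.6
ee_pos: [420.3, -135.9, 260.3]
tcp_rot: [0.708, 0.706, 0.0, -0.0]
contact_force: [-0.2, -0.9, -0.8]
finger_gap: 85.1
finger_force: 0.0
```

Run:
```python
from h import *
s=snapshot("wrist");cv2.imwrite("pics/w1.png",s["image"][:,:,::-1]);pickle.dump(s,open("w1.pkl","wb"))
print(s["vertical_fov"],s["cx"],s["cy"],-np.array(s["R"]).T@s["t"],np.round(s["R"],2).tolist())
plan(420,-136,260,90)
```

```text
65.07169129448488 280.6687051748755 213.12307959365538 [421.59757246 -69.47037957 383.56127122] [[1.0, -0.0, 0.0], [-0.0, -0.96, 0.27], [-0.0, -0.27, -0.96]]
p [ 420.3 -135.9  260.3] psi 89.9 gap 85.0 F [ 0.7 -0.7 -0.4] t 2.6
cmd [-0.0003, -0.0007, 0.0007] [-0.0001, -0.0, -0.005]
```

View pics/w1.png

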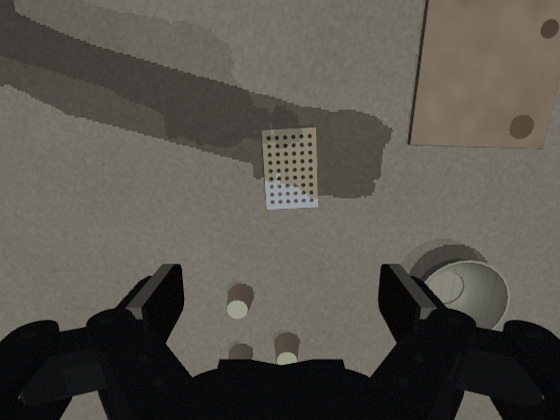

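The wrist image shows the board at about (263–318, 127–209) with corners (263,130), (316,127), (318,206), (267,209), half in the arm's shadow. The three cones are below it and the bowl is at (465,295).

Run:
```python
from h import *
s=pickle.load(open("w1.pkl","rb"))
P=ray(s,[[263,130],[316,127],[318,206],[267,209]],14);print(P,rect(P))
c,_,a=rect(P)
print("cones",ray(s,[[237,310],[287,357]],36))
plan(c[0],c[1],60,a)
```

```text
[[ 402.42757319  -77.44436711]
 [ 460.04824868  -74.3910386 ]
 [ 464.72413847 -162.88641995]
 [ 405.63666246 -166.36384347]] (array([ 432.8, -120.4]), array([59.2, 89. ]), np.float32(93.0))
cones [[ 369.22627791 -284.96875579]
 [ 429.03718702 -351.16160957]]
p [ 420.3 -135.9  260.3] psi 89.9 gap 85.0 F [ 0.7 -0.7 -0.4] t 2.6
cmd [0.0388, 0.0312, 0.5007] [-0.0001, -0.0, -0.1098]
```

{"op": "carry_out", "data": {
  "commands": [
    [0.039, 0.031, 0.15, 0, 0, -0.11, 85],
    [0.039, 0.031, 0.3, 0, 0, -0.11, 85],
    [0.039, 0.031, 0.45, 0, 0, -0.11, 85],
    [0.039, 0.031, 0.55, 0, 0, -0.11, 85],
    [0.039, 0.031, 0.59, 0, 0, -0.11, 85],
    [0.039, 0.031, 0.605, 0, 0, -0.11, 85],
    [0.039, 0.031, 0.605, 0, 0, -0.11, 85],
    [0.039, 0.031, 0.605, 0, 0, -0.11, 50],
    [0.039, 0.031, 0.605, 0, 0, -0.11, 50],
    [0.039, 0.031, 0.605, 0, 0, -0.11, 50],
    [0.039, 0.031, 0.605, 0, 0, -0.11, 50],
    [0.039, 0.031, 0.605, 0, 0, -0.11, 50]
  ],
  "squeeze": 40
}}

```text
t: 4.15
ee_pos: [434.0, -120.7, 19.8]
tcp_rot: [0.688, 0.726, 0.0, 0.001]
contact_force: [-1.2, -0.1, 5.6]
finger_gap: 58.9
finger_force: 42.6
```

Run:
```python
from h import *
plan(641,-19,120,88.3)
```

```text
p [ 434.  -120.7   19.8] psi 93.1 gap 58.9 F [-1.2 -0.1  5.6] t 4.2
cmd [0.2257, 0.5311, -0.2495] [0.0049, 0.0026, 0.167]
```

Gripped. Lift, carry it over the tile and check.

{"op": "carry_out", "data": {
  "commands": [
    [0, 0, -0.12, 0, 0, 0, 50],
    [0, 0, -0.15, 0, 0, 0, 50],
    [0.05, 0.12, -0.17, 0, 0, 0.05, 50],
    [0.1, 0.25, -0.17, 0, 0, 0.1, 50],
    [0.16, 0.38, -0.17, 0, 0, 0.16, 50],
    [0.21, 0.49, -0.17, 0, 0, 0.17, 50],
    [0.226, 0.531, -0.17, 0, 0, 0.17, 50],
    [0.226, 0.531, -0.12, 0, 0, 0.17, 50],
    [0.226, 0.531, -0.08, 0, 0, 0.17, 50],
    [0.226, 0.531, -0.08, 0, 0, 0.17, 50]
  ]
}}

```text
t: 5.4
ee_pos: [635.8, -20.2, 46.7]
tcp_rot: [0.718, 0.696, -0.003, -0.002]
contact_force: [-1.0, 0.5, -0.4]
finger_gap: 58.6
finger_force: 44.6
```

Run:
```python
from h import *
plan(641,-19,31,88.3)
s=snapshot("wrist");cv2.imwrite("pics/w2.png",s["image"][:,:,::-1]);pickle.dump(s,open("w2.pkl","wb"))
```

```text
p [635.8 -20.2  46.7] psi 88.1 gap 58.6 F [-1.   0.5 -0.4] t 5.4
cmd [0.0035, 0.0132, 0.0391] [-0.0155, 0.0026, -0.0054]
```

View pics/w2.png

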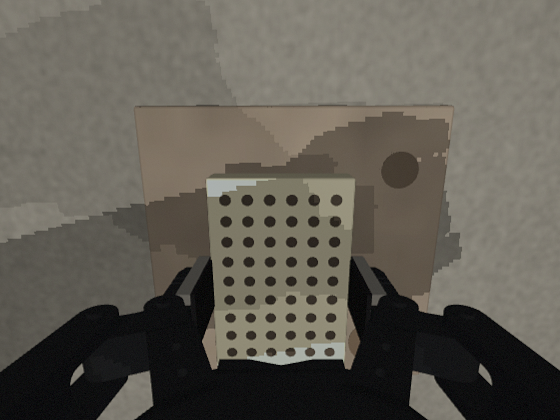

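The wrist view shows the board square in the fingers over the tile. Tile far corners are at (136,106) and (453,105), board far corners at (207,179) and (354,178). I check the offsets.

Run:
```python
from h import *
s=pickle.load(open("w2.pkl","rb"))
T=ray(s,[[136,106],[453,105]],10);B=ray(s,[[207,179],[354,178]],41)
def ctr(P,h):
    e=P[1]-P[0];e/=np.linalg.norm(e);n=np.array([e[1],-e[0]])
    return P.mean(0)+n*h,np.degrees(np.arctan2(e[1],e[0])),np.linalg.norm(P[1]-P[0])
print(ctr(T,75),ctr(B,45))
```

```text
(array([643.0572966 , -21.46381811]), np.float64(-1.6338789338689357), np.float64(146.43731487048603)) (array([637.25640195, -20.12067102]), np.float64(-1.3213063309484603), np.float64(58.04949743705944))
```

{"op": "carry_out", "data": {
  "commands": [
    [0.001, 0.012, 0.015, 0, 0, 0, 50],
    [0.001, 0.012, 0.03, 0, 0, 0, 50],
    [0.001, 0.012, 0.038, 0, 0, 0, 50],
    [0.001, 0.012, 0.038, 0, 0, 0, 50],
    [0.001, 0.012, 0.038, 0, 0, 0, 75],
    [0.001, 0.012, 0.038, 0, 0, 0, 85],
    [0.001, 0.012, 0.038, 0, 0, 0, 85],
    [0.001, 0.012, -0.1, 0, 0, 0, 85],
    [0.001, 0.012, -0.25, 0, 0, 0, 85],
    [0.001, 0.012, -0.38, 0, 0, 0, 85],
    [0.001, 0.012, -0.38, 0, 0, 0, 85],
    [0.001, 0.012, -0.38, 0, 0, 0, 85]
  ]
}}

```text
t: 6.95
ee_pos: [644.3, -18.4, 202.1]
tcp_rot: [0.718, 0.696, -0.0, -0.0]
contact_force: [0.9, -1.0, -0.6]
finger_gap: 85.4
finger_force: 0.0
```

Run:
```python
from h import *
s=snapshot("wrist");pickle.dump(s,open("w3.pkl","wb"))
plan(365,285,230,123.6)
```

```text
p [643.5 -18.5 200.8] psi 88.2 gap 85.1 F [-0.6  0.  -0.3] t 7.0
cmd [0.7368, -0.7196, -0.0713] [-0.0058, -0.0011, -1.2348]
```

{"op": "carry_out", "data": {
  "commands": [
    [0.74, -0.72, -0.07, 0, 0, -1, 85],
    [0.74, -0.72, -0.07, 0, 0, -1, 85],
    [0.74, -0.72, -0.07, 0, 0, -1, 85],
    [0.74, -0.72, -0.07, 0, 0, -1, 85],
    [0.74, -0.72, -0.07, 0, 0, -1, 85],
    [0.74, -0.72, -0.07, 0, 0, -1, 85],
    [0.74, -0.72, -0.07, 0, 0, -1, 85],
    [0.74, -0.72, -0.07, 0, 0, -1, 85],
    [0.74, -0.72, -0.07, 0, 0, -1, 85],
    [0.74, -0.72, -0.07, 0, 0, -1, 85]
  ]
}}

```text
t: 8.25
ee_pos: [366.8, 284.8, 229.4]
tcp_rot: [0.525, 0.851, -0.001, -0.0]
contact_force: [0.4, -0.1, 0.1]
finger_gap: 84.8
finger_force: 0.0
```

{"op": "carry_out", "data": {
  "commands": [
    [0, 0, 0, 0, 0, -0.235, 85],
    [0, 0, 0, 0, 0, -0.235, 85],
    [0, 0, 0, 0, 0, -0.235, 85]
  ]
}}

```text
t: 8.62
ee_pos: [366.5, 285.8, 230.1]
tcp_rot: [0.474, 0.881, -0.0, -0.0]
contact_force: [0.3, 0.9, -0.1]
finger_gap: 84.9
finger_force: 0.0
```

Run:
```python
from h import *
a=pickle.load(open("w3.pkl","rb"))["image"]
s=snapshot("wrist");pickle.dump(s,open("w4.pkl","wb"))
cv2.imwrite("pics/w34.png",cv2.resize(np.hstack([a,s["image"]])[:,:,::-1],(800,300)))
g=cv2.cvtColor(s["image"],cv2.COLOR_RGB2GRAY)
for c in blobs(g<40,200):
    P=ray(s,c,30)
    print(np.round(c.mean(0)),c.min(0),c.max(0),rect(P))
plan(365,285,230,123.6)
```

```text
[287. 362.] [  0 264] [559 419] (array([466.5, 132.8]), array([206.8, 688.3]), np.float32(33.5))
[353. 265.] [328 222] [382 293] (array([472.2, 267.8]), array([51. , 77.7]), np.float32(117.8))
[286. 174.] [264 147] [310 205] (array([364.2, 301.3]), array([45.4, 57.7]), np.float32(123.5))
p [366.4 286.  230.2] psi 123.5 gap 85.1 F [ 1.3  0.5 -0.2] t 8.7
cmd [-0.0002, -0.0044, 0.0004] [-0.0005, -0.0002, -0.0049]
```

View pics/w34.png

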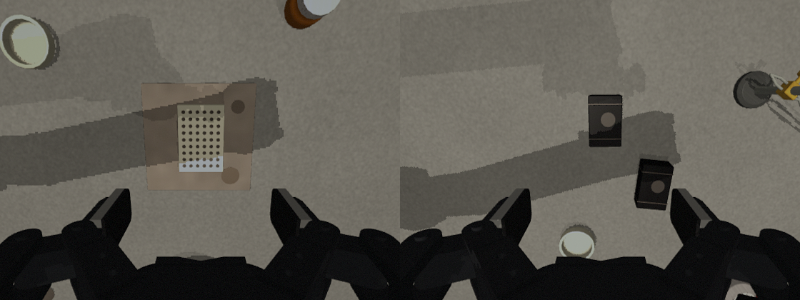

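Left half: the board sits centred on the tile, board px 179–223 within tile 143–255. Right half: the target block is at full-res px (264–310, 133–205), with the other block to the lower right, clear of the fingers.

Run:
```python
from h import *
s=pickle.load(open("w4.pkl","rb"))
P=ray(s,[[264,133],[310,133],[310,205],[264,205]],30);print(rect(P))
c=rect(P)[0]
a=pickle.load(open("w3.pkl","rb"))
k=lambda q:[[x*1.4,y*1.4] for x,y in q]
print("tile",ray(a,k([[141,82],[257,82],[248,190],[149,190]]),10).mean(0),"board",ray(a,k([[179,105],[224,105],[223,172],[179,172]]),24).mean(0))
plan(c[0],c[1],23,123.5)
```

```text
(array([360.9, 307. ]), array([46.6, 70.8]), np.float32(123.5))
tile [643.06848002 -20.58733309] board [646.53400414 -18.22084962]
p [366.4 286.  230.2] psi 123.5 gap 85.1 F [ 1.3  0.5 -0.2] t 8.7
cmd [0.0513, 0.0175, 0.5179] [-0.0005, -0.0002, -0.0014]
```

{"op": "carry_out", "data": {
  "commands": [
    [0.051, 0.018, 0.15, 0, 0, 0, 85],
    [0.051, 0.018, 0.3, 0, 0, 0, 85],
    [0.051, 0.018, 0.43, 0, 0, 0, 85],
    [0.051, 0.018, 0.5, 0, 0, 0, 85],
    [0.051, 0.018, 0.518, 0, 0, 0, 85],
    [0.051, 0.018, 0.518, 0, 0, 0, 85],
    [0.051, 0.018, 0.518, 0, 0, 0, 40],
    [0.051, 0.018, 0.518, 0, 0, 0, 40],
    [0.051, 0.018, 0.518, 0, 0, 0, 40],
    [0.051, 0.018, 0.518, 0, 0, 0, 40],
    [0.051, 0.018, 0.35, 0, 0, 0, 40],
    [0.051, 0.018, 0.25, 0, 0, 0, 40]
  ]
}}

```text
t: 10.18
ee_pos: [360.6, 307.7, 131.7]
tcp_rot: [0.472, 0.881, 0.0, -0.0]
contact_force: [1.5, -0.1, -0.7]
finger_gap: 45.2
finger_force: 41.7
```

Run:
```python
from h import *
plan(644,-19,130,88.4)
```

```text
p [360.6 307.7 131.7] psi 123.6 gap 45.2 F [ 1.5 -0.1 -0.7] t 10.2
cmd [-1.0724, 0.1376, 0.0034] [-0.0004, -0.0014, 1.2294]
```

{"op": "carry_out", "data": {
  "commands": [
    [-0.9, 0.115, 0, 0, 0, 1, 40],
    [-0.9, 0.115, 0, 0, 0, 1, 40],
    [-0.9, 0.115, 0, 0, 0, 1, 40],
    [-0.9, 0.115, 0, 0, 0, 1, 40],
    [-0.9, 0.115, 0, 0, 0, 1, 40],
    [-0.9, 0.115, 0, 0, 0, 1, 40],
    [-0.9, 0.115, 0, 0, 0, 1, 40],
    [-0.9, 0.115, 0, 0, 0, 1, 40],
    [-0.9, 0.115, 0, 0, 0, 1, 40]
  ]
}}

```text
t: 11.3
ee_pos: [597.1, 35.3, 130.2]
tcp_rot: [0.675, 0.738, -0.0, -0.001]
contact_force: [0.2, 0.9, -0.5]
finger_gap: 45.2
finger_force: 41.7
```

Run:
```python
from h import *
plan(644,-19,48,88.4)
```

```text
p [597.1  35.3 130.2] psi 95.1 gap 45.2 F [ 0.2  0.9 -0.5] t 11.3
cmd [-0.146, 0.1048, 0.2052] [-0.0019, -0.0018, 0.2356]
```

{"op": "carry_out", "data": {
  "commands": [
    [-0.07, 0.05, 0, 0, 0, 0.23, 40],
    [-0.146, 0.105, 0, 0, 0, 0.235, 40],
    [-0.146, 0.105, 0.08, 0, 0, 0.235, 40],
    [-0.146, 0.105, 0.15, 0, 0, 0.235, 40],
    [-0.146, 0.105, 0.19, 0, 0, 0.235, 40],
    [-0.146, 0.105, 0.206, 0, 0, 0.235, 40],
    [-0.146, 0.105, 0.206, 0, 0, 0.235, 40],
    [-0.146, 0.105, 0.206, 0, 0, 0.235, 60],
    [-0.146, 0.105, 0.206, 0, 0, 0.235, 80],
    [-0.146, 0.105, 0.15, 0, 0, 0.235, 85],
    [-0.146, 0.105, 0, 0, 0, 0.235, 85],
    [-0.146, 0.105, -0.15, 0, 0, 0.235, 85]
  ]
}}

```text
t: 12.8
ee_pos: [645.2, -21.4, 193.1]
tcp_rot: [0.718, 0.696, 0.0, 0.0]
contact_force: [0.7, 0.0, -0.1]
finger_gap: 85.2
finger_force: 0.0
```

{"op": "carry_out", "data": {
  "commands": [
    [0, 0, -0.02, 0, 0, 0, 85],
    [0, 0, -0.02, 0, 0, 0, 85]
  ]
}}

```text
t: 13.05
ee_pos: [646.1, -21.4, 200.7]
tcp_rot: [0.718, 0.696, 0.001, 0.001]
contact_force: [-0.2, 0.1, -0.7]
finger_gap: 84.8
finger_force: 0.0
```

Run:
```python
from h import *
s=snapshot("wrist");pickle.dump(s,open("w5.pkl","wb"));cv2.imwrite("pics/w5.png",s["image"][:,:,::-1])
plan(437,88,230,100)
```

```text
p [644.8 -21.6 198.5] psi 88.2 gap 84.9 F [-0.6 -0.4 -0.4] t 13.1
cmd [0.2578, -0.5278, -0.0787] [-0.0003, 0.0007, -0.4111]
```

View pics/w5.png

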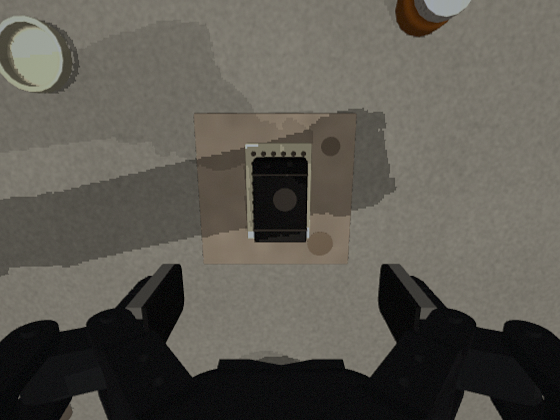

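The block lies on the board: block px (252–309, 157–242), board (246–310, 144–239), tile top edge at row 113. I quantify that and move on to the dish.

Run:
```python
from h import *
s=pickle.load(open("w5.pkl","rb"))
for n,q,z in(("block",[[252,157],[309,157],[307,242],[254,242]],54),("board",[[246,144],[310,144],[310,239],[248,239]],24),("tile",[[194,113],[356,113],[350,264],[203,264]],10)):
    P=ray(s,q,z);print(n,rect(P),P.mean(0))
print("dish",ray(s,[34,53],20))
```

```text
block (array([647.8, -18.9]), array([46.3, 73.5]), np.float32(88.3)) [647.84041898 -18.85584856]
board (array([646.6, -18.6]), array([59.9, 90. ]), np.float32(88.2)) [646.11218562 -18.61385767]
tile (array([644. , -21.3]), array([149.5, 151.9]), np.float32(178.2)) [643.4015875  -21.33487875]
dish [[444.03161368 107.42404763]]
```

{"op": "carry_out", "data": {
  "commands": [
    [0.26, -0.53, -0.08, 0, 0, -0.41, 85],
    [0.26, -0.53, -0.08, 0, 0, -0.41, 85],
    [0.26, -0.53, -0.08, 0, 0, -0.41, 85],
    [0.26, -0.53, -0.08, 0, 0, -0.41, 85],
    [0.26, -0.53, -0.08, 0, 0, -0.41, 85],
    [0.26, -0.53, -0.08, 0, 0, -0.41, 85]
  ]
}}

```text
t: 13.85
ee_pos: [436.2, 88.3, 229.3]
tcp_rot: [0.643, 0.766, -0.001, -0.0]
contact_force: [1.6, 0.5, -0.1]
finger_gap: 85.0
finger_force: 0.0
```

Run:
```python
from h import *
s=snapshot("wrist");pickle.dump(s,open("w6.pkl","wb"))
g=cv2.cvtColor(s["image"],cv2.COLOR_RGB2GRAY)
cv2.imwrite("pics/w6.png",s["image"][:,:,::-1])
for c in blobs(g>150,200):
    P=ray(s,c,20);print(np.round(c.mean(0)),c.min(0),c.max(0),cv2.minEnclosingCircle(P.astype(np.float32)))
plan(437,105,230,100)
```

```text
[455. 282.] [429 273] [484 292] ((648.8009033203125, 15.84316349029541), 30.448448181152344)
p [436.8  88.1 229.5] psi 99.9 gap 84.9 F [-0.2 -0.1  0.2] t 13.9
cmd [0.0416, 0.0077, -0.0012] [-0.0024, -0.0008, -0.004]
```

View pics/w6.png

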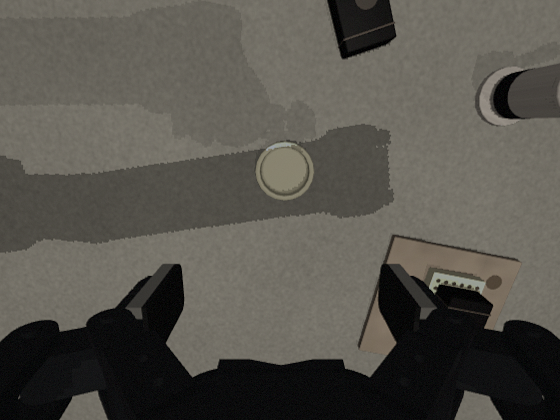

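The dish is at (285,171), radius 29 px. The torch foot is at about (503,97) and the tile with block is at lower right.

Run:
```python
from h import *
s=pickle.load(open("w6.pkl","rb"))
c=ray(s,[285,171],20)[0];print("dish",c,np.ptp(ray(s,[[256,171],[314,171]],20),axis=0),"torch foot",ray(s,[503,97],6))
plan(c[0],c[1],20,100)
```

```text
dish [438.0456527  107.61436473] [57.82118917 10.22351965] torch foot [[638.96835123 215.99245269]]
p [436.8  88.1 229.5] psi 99.9 gap 84.9 F [-0.2 -0.1  0.2] t 13.9
cmd [0.0474, 0.012, 0.5238] [-0.0024, -0.0008, -0.004]
```

{"op": "carry_out", "data": {
  "commands": [
    [0.047, 0.012, 0.15, 0, 0, 0, 85],
    [0.047, 0.012, 0.3, 0, 0, 0, 85],
    [0.047, 0.012, 0.44, 0, 0, 0, 85],
    [0.047, 0.012, 0.5, 0, 0, 0, 85],
    [0.047, 0.012, 0.522, 0, 0, 0, 85],
    [0.047, 0.012, 0.522, 0, 0, 0, 85],
    [0.047, 0.012, 0.522, 0, 0, 0, 50],
    [0.047, 0.012, 0.522, 0, 0, 0, 50],
    [0.047, 0.012, 0.522, 0, 0, 0, 50],
    [0.047, 0.012, 0.522, 0, 0, 0, 50],
    [0.047, 0.012, 0.4, 0, 0, 0, 50],
    [0.047, 0.012, 0.25, 0, 0, 0, 50]
  ]
}}

```text
t: 15.4
ee_pos: [436.8, 108.0, 130.8]
tcp_rot: [0.643, 0.766, -0.001, -0.001]
contact_force: [2.1, -0.2, -0.6]
finger_gap: 56.9
finger_force: 43.9
```

Run:
```python
from h import *
plan(500,-154,150,88)
```

```text
p [436.8 108.  130.8] psi 100.0 gap 56.9 F [ 2.1 -0.2 -0.6] t 15.4
cmd [-0.6724, 0.042, -0.0484] [-0.0057, -0.0003, 0.4183]
```

{"op": "carry_out", "data": {
  "commands": [
    [-0.67, 0.04, -0.05, 0, 0, 0.42, 50],
    [-0.67, 0.04, -0.05, 0, 0, 0.42, 50],
    [-0.67, 0.04, -0.05, 0, 0, 0.42, 50],
    [-0.67, 0.04, -0.05, 0, 0, 0.42, 50],
    [-0.67, 0.04, -0.05, 0, 0, 0.42, 50],
    [-0.67, 0.04, -0.05, 0, 0, 0.42, 50],
    [-0.67, 0.04, -0.05, 0, 0, 0.42, 50]
  ]
}}

```text
t: 16.27
ee_pos: [499.7, -150.0, 150.1]
tcp_rot: [0.719, 0.695, 0.0, -0.001]
contact_force: [0.3, -0.1, -0.8]
finger_gap: 56.8
finger_force: 43.9
```

Run:
```python
from h import *
plan(639,-154,21.5,88)
s=snapshot("wrist");cv2.imwrite("pics/w7.png",s["image"][:,:,::-1])
```

```text
p [ 499.7 -150.   150.1] psi 88.1 gap 56.8 F [ 0.3 -0.1 -0.8] t 16.3
cmd [0.0008, 0.3485, 0.3212] [-0.0016, -0.0028, 0.0047]
```

View pics/w7.png

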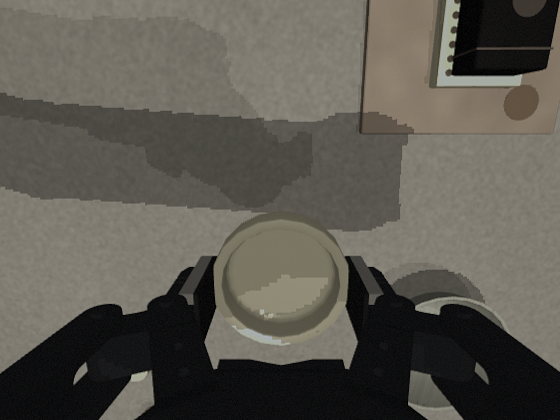

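The wrist view shows the dish held level and central in the pads at (282,278). I place it.

{"op": "carry_out", "data": {
  "commands": [
    [0, 0.12, 0, 0, 0, 0, 50],
    [0, 0.25, 0, 0, 0, 0, 50],
    [0, 0.349, 0, 0, 0, 0, 50],
    [0, 0.349, 0.12, 0, 0, 0, 50],
    [0, 0.349, 0.24, 0, 0, 0, 50],
    [0, 0.349, 0.3, 0, 0, 0, 50],
    [0, 0.349, 0.322, 0, 0, 0, 50],
    [0, 0.349, 0.322, 0, 0, 0, 50],
    [0, 0.349, 0.322, 0, 0, 0, 65],
    [0, 0.349, 0.322, 0, 0, 0, 85],
    [0, 0.349, 0.322, 0, 0, 0, 85],
    [0, 0.349, 0.15, 0, 0, 0, 85]
  ]
}}

```text
t: 17.82
ee_pos: [633.8, -157.3, 77.6]
tcp_rot: [0.72, 0.694, -0.004, -0.006]
contact_force: [0.1, -1.7, 1.2]
finger_gap: 85.0
finger_force: 0.0
```

{"op": "carry_out", "data": {
  "commands": [
    [0, 0, -0.12, 0, 0, 0, 85],
    [0, 0, -0.24, 0, 0, 0, 85],
    [0, 0, -0.34, 0, 0, 0, 85],
    [0, 0, -0.34, 0, 0, 0, 85]
  ]
}}

```text
t: 18.32
ee_pos: [642.8, -158.0, 225.3]
tcp_rot: [0.72, 0.694, 0.003, 0.004]
contact_force: [-0.2, 0.0, 0.2]
finger_gap: 84.8
finger_force: 0.0
```

Run:
```python
from h import *
s=snapshot("wrist");pickle.dump(s,open("w8.pkl","wb"));cv2.imwrite("pics/w8.png",s["image"][:,:,::-1])
plan(369,-300,230,60)
```

```text
p [ 641.  -157.9  222.4] psi 87.9 gap 85.2 F [ 0.3 -0.2 -0.7] t 18.4
cmd [-0.3795, -0.6667, -0.0216] [0.0094, -0.0003, 0.975]
```

View pics/w8.png

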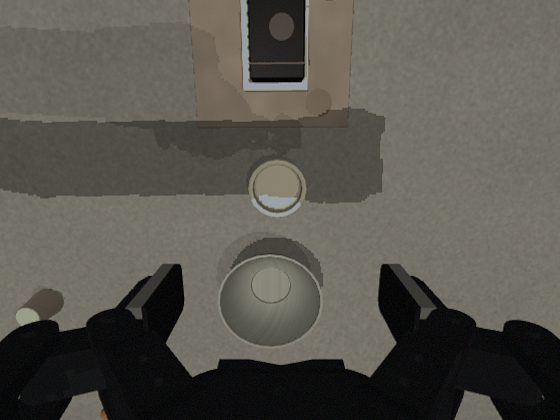

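The dish stands at (277,188) between the tile (bottom edge row 127) and the bowl (270,300). I compute its position, then look at the cone.

Run:
```python
from h import *
s=pickle.load(open("w8.pkl","rb"))
print("dish",ray(s,[277,188.5],20),ray(s,[[248,188],[306,188],[277,160],[277,217]],20),"tile corner",ray(s,[[200,127],[348,127]],10),"bowl",ray(s,[270,300],45))
```

```text
dish [[ 642.404589  -156.5491234]] [[ 613.06137919 -154.95018479]
 [ 671.83877916 -157.11961238]
 [ 643.49377108 -127.84747415]
 [ 641.26287349 -186.63511068]] tile corner [[568.29399262 -93.68819842]
 [715.41554132 -98.85369877]] bowl [[ 630.95716614 -268.25309217]]
```

{"op": "carry_out", "data": {
  "commands": [
    [-0.38, -0.667, -0.02, 0, 0, 0.975, 85],
    [-0.38, -0.667, -0.02, 0, 0, 0.975, 85],
    [-0.38, -0.667, -0.02, 0, 0, 0.975, 85],
    [-0.38, -0.667, -0.02, 0, 0, 0.975, 85],
    [-0.38, -0.667, -0.02, 0, 0, 0.975, 85],
    [-0.38, -0.667, -0.02, 0, 0, 0.975, 85],
    [-0.38, -0.667, -0.02, 0, 0, 0.975, 85],
    [-0.38, -0.667, -0.02, 0, 0, 0.975, 85]
  ]
}}

```text
t: 19.38
ee_pos: [368.9, -298.7, 227.5]
tcp_rot: [0.865, 0.501, 0.0, -0.001]
contact_force: [0.7, -0.1, 0.3]
finger_gap: 85.4
finger_force: 0.0
```

Run:
```python
from h import *
s=snapshot("wrist");pickle.dump(s,open("w9.pkl","wb"));cv2.imwrite("pics/w9.png",s["image"][:,:,::-1])
plan(369,-300,230,60)
```

```text
p [ 369.  -298.8  227.6] psi 60.2 gap 84.8 F [ 0.5 -1.  -0.3] t 19.4
cmd [-0.0027, 0.0015, -0.006] [-0.0009, -0.0017, 0.0072]
```

View pics/w9.png

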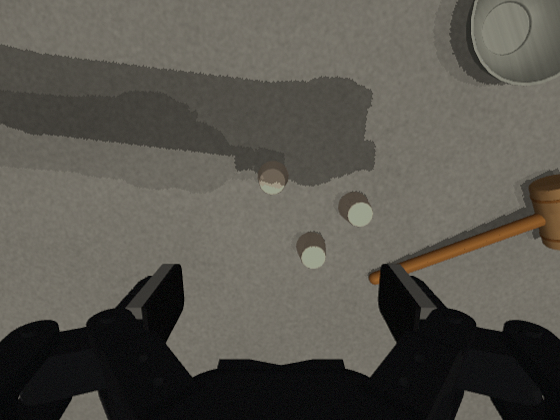

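The target cone is the upper-left one, its top disc centred near (273,182) (partly shadowed). The other two are at (359,213) and (313,257), and the mallet handle end at (375,278) is clear of the fingers.

Run:
```python
from h import *
s=pickle.load(open("w9.pkl","rb"));im=s["image"]
print(ray(s,[[273,182],[260,182],[286,182],[359,213],[313,257]],36).round(1).tolist(),"handle",ray(s,[375,278],7))
g=cv2.cvtColor(im,cv2.COLOR_RGB2GRAY)
print(g[165:200:2,273].tolist(),g[184,252:294:2].tolist())
c=ray(s,[273,182],36)[0]
plan(c[0],c[1],37,60)
```

```text
[[369.5, -285.5], [358.6, -279.3], [380.5, -291.8], [428.0, -354.7], [366.2, -373.5]] handle [[ 412.11923132 -443.65979177]]
[73, 73, 96, 100, 99, 99, 101, 99, 98, 121, 147, 156, 157, 157, 149, 117, 117, 115] [117, 117, 117, 117, 147, 148, 151, 148, 149, 151, 146, 148, 148, 149, 125, 96, 89, 106, 120, 113, 111]
p [ 369.  -298.8  227.6] psi 60.2 gap 84.8 F [ 0.5 -1.  -0.3] t 19.4
cmd [0.029, -0.0152, 0.4765] [-0.0009, -0.0017, 0.0072]
```

{"op": "carry_out", "data": {
  "commands": [
    [0.029, -0.017, 0.14, 0, 0, 0, 85],
    [0.029, -0.017, 0.28, 0, 0, 0, 80],
    [0.029, -0.017, 0.4, 0, 0, 0, 70],
    [0.029, -0.017, 0.46, 0, 0, 0, 60],
    [0.029, -0.017, 0.476, 0, 0, 0, 50],
    [0.029, -0.017, 0.476, 0, 0, 0, 50],
    [0.029, -0.017, 0.476, 0, 0, 0, 35],
    [0.029, -0.017, 0.476, 0, 0, 0, 20],
    [0.029, -0.017, 0.476, 0, 0, 0, 20],
    [0.029, -0.017, 0.476, 0, 0, 0, 20],
    [0.029, -0.017, 0.476, 0, 0, 0, 20],
    [0.029, -0.017, 0.476, 0, 0, 0, 20]
  ],
  "squeeze": 30
}}

```text
t: 20.92
ee_pos: [368.8, -287.4, 39.1]
tcp_rot: [0.866, 0.5, 0.001, 0.001]
contact_force: [-0.3, 0.7, 6.4]
finger_gap: 26.2
finger_force: 29.8
```

Run:
```python
from h import *
plan(642.4,-156.5,150,60)
```

```text
p [ 368.8 -287.4   39.1] psi 60.0 gap 26.2 F [-0.3  0.7  6.4] t 20.9
cmd [0.6253, 0.4297, -0.2763] [0.0059, 0.0009, 0.0002]
```

{"op": "carry_out", "data": {
  "commands": [
    [0, 0, -0.1, 0, 0, 0, 20],
    [0, 0, -0.2, 0, 0, 0, 20],
    [0.06, 0.04, -0.27, 0, 0, 0, 20],
    [0.16, 0.11, -0.276, 0, 0, 0, 20],
    [0.27, 0.19, -0.276, 0, 0, 0, 20],
    [0.38, 0.26, -0.276, 0, 0, 0, 20],
    [0.49, 0.34, -0.276, 0, 0, 0, 20],
    [0.58, 0.4, -0.276, 0, 0, 0, 20],
    [0.615, 0.424, -0.276, 0, 0, 0, 20],
    [0.625, 0.43, -0.276, 0, 0, 0, 20],
    [0.625, 0.43, -0.276, 0, 0, 0, 20],
    [0.625, 0.43, -0.276, 0, 0, 0, 20]
  ]
}}

```text
t: 22.42
ee_pos: [639.8, -158.1, 147.8]
tcp_rot: [0.867, 0.499, -0.001, 0.0]
contact_force: [1.0, -0.0, -0.1]
finger_gap: 26.8
finger_force: 29.8
```

{"op": "carry_out", "data": {
  "commands": [
    [0, 0, 0.05, 0, 0, 0, 20],
    [0, 0, 0.12, 0, 0, 0, 20],
    [0, 0, 0.15, 0, 0, 0, 20],
    [0, 0, 0.15, 0, 0, 0, 20],
    [0, 0, 0.15, 0, 0, 0, 20]
  ]
}}

```text
t: 23.05
ee_pos: [642.1, -156.2, 88.7]
tcp_rot: [0.866, 0.5, 0.001, 0.0]
contact_force: [-0.1, 0.2, 0.6]
finger_gap: 26.6
finger_force: 29.8
```

Run:
```python
from h import *
plan(642.4,-156.5,44,60)
s=snapshot("wrist");pickle.dump(s,open("w10.pkl","wb"));t=snapshot("scene")
cv2.imwrite("pics/w10.png",np.hstack([cv2.resize(s["image"],(400,300)),cv2.resize(t["image"][110:230,130:290],(400,300))])[:,:,::-1])
```

```text
p [ 642.1 -156.2   88.7] psi 60.0 gap 26.6 F [-0.1  0.2  0.6] t 23.1
cmd [-0.0004, 0.0009, 0.1118] [0.0027, -0.0011, 0.0002]
```

View pics/w10.png

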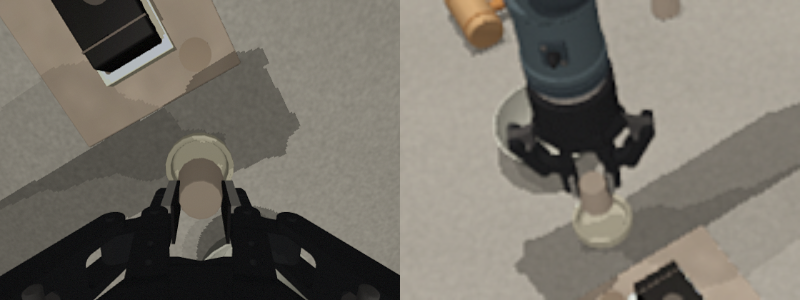

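The cone hangs upright in the grip (wrist half-scale disc at (201,200)) right above the dish (166–233, top edge row 136). I check the offset.

Run:
```python
from h import *
s=pickle.load(open("w10.pkl","rb"));k=1.4
L=ray(s,[[166*k,167*k],[233*k,167*k]],20);far=ray(s,[199.5*k,136*k],20)[0]
d=np.array([np.cos(np.radians(60)),np.sin(np.radians(60))]);n=np.array([d[1],-d[0]])
print("dish width",np.linalg.norm(L[1]-L[0]),"from far",far-30*d,"mid",L.mean(0))
print("conetop",ray(s,[201*k,200*k],86), "edges",ray(s,[[180*k,200*k],[222*k,200*k]],86))
g=cv2.cvtColor(s["image"],cv2.COLOR_RGB2GRAY)
print(g[180:320:4,280].tolist());print(g[234,220:340:3].tolist())
```

```text
dish width 57.74981748606011 from far [ 641.86150459 -158.06152637] mid [ 643.27385872 -155.63874734]
conetop [[ 645.25532886 -154.26821097]] edges [[ 634.54536946 -148.09093186]
 [ 655.96877711 -160.44750238]]
[96, 84, 93, 158, 139, 127, 127, 128, 128, 127, 126, 89, 91, 90, 90, 91, 91, 91, 96, 120, 120, 120, 119, 120, 120, 119, 118, 119, 118, 117, 117, 117, 126, 129, 130]
[80, 82, 81, 81, 123, 127, 122, 82, 123, 128, 128, 130, 82, 86, 87, 88, 89, 90, 88, 89, 89, 89, 89, 89, 89, 89, 89, 86, 84, 135, 131, 126, 103, 81, 127, 127, 94, 97, 98, 98]
```

{"op": "carry_out", "data": {
  "commands": [
    [-0.007, 0, 0.03, 0, 0, 0, 20],
    [-0.007, 0, 0.06, 0, 0, 0, 20],
    [-0.007, 0, 0.085, 0, 0, 0, 20],
    [-0.007, 0, 0.1, 0, 0, 0, 20],
    [-0.007, 0, 0.107, 0, 0, 0, 20],
    [-0.007, 0, 0.107, 0, 0, 0, 20],
    [-0.007, 0, 0.107, 0, 0, 0, 20]
  ]
}}

```text
t: 24.02
ee_pos: [640.5, -158.5, 45.4]
tcp_rot: [0.866, 0.5, 0.0, 0.0]
contact_force: [-0.2, -0.4, -0.8]
finger_gap: 26.7
finger_force: 29.8
```

{"op": "carry_out", "data": {
  "commands": [
    [0, 0, 0.004, 0, 0, 0, 20],
    [0, 0, 0.004, 0, 0, 0, 20]
  ]
}}

```text
t: 24.28
ee_pos: [640.5, -158.6, 45.2]
tcp_rot: [0.866, 0.5, 0.0, 0.0]
contact_force: [-2.4, 1.2, 5.9]
finger_gap: 26.7
finger_force: 30.8
```

Contact at the expected floor height. Release and lift.

{"op": "carry_out", "data": {
  "commands": [
    [0, 0, 0.004, 0, 0, 0, 35],
    [0, 0, 0.004, 0, 0, 0, 50],
    [0, 0, 0.004, 0, 0, 0, 60],
    [0, 0, 0.004, 0, 0, 0, 60],
    [0, 0, -0.06, 0, 0, 0, 60],
    [0, 0, -0.18, 0, 0, 0, 60],
    [0, 0, -0.32, 0, 0, 0, 80],
    [0, 0, -0.42, 0, 0, 0, 85],
    [-0.1, 0, -0.46, 0, 0, 0, 85],
    [-0.1, 0, -0.46, 0, 0, 0, 85]
  ]
}}

```text
t: 25.52
ee_pos: [619.4, -198.9, 229.8]
tcp_rot: [0.868, 0.497, -0.0, 0.003]
contact_force: [-0.6, -1.0, -0.2]
finger_gap: 84.9
finger_force: 0.0
```

Run:
```python
from h import *
s=snapshot("wrist");pickle.dump(s,open("w11.pkl","wb"));t=snapshot("scene");pickle.dump(t,open("s11.pkl","wb"))
cv2.imwrite("pics/w11.png",np.hstack([cv2.resize(s["image"][60:270,140:420],(400,300)),cv2.resize(t["image"][110:230,130:290],(400,300))])[:,:,::-1])
plan(450,350,280,130)
d=pickle.load(open("d0.pkl","rb"))
# third hand: foot centre in scene and tips
sc=d["scene"];k=.7
print("foot scene",ray(sc,[607*k,525*k],14),"top",ray(d["top"],[142*k,331*k],14))
print("tips scene",ray(sc,[546*k,580*k],66),"top",ray(d["top"],[131*k,258*k],66))
```

```text
p [ 619.6 -193.9  227.4] psi 59.9 gap 84.8 F [0.7 0.6 0.4] t 25.6
cmd [0.9636, -1.0488, -0.1313] [-0.0003, -0.0002, -2.447]
foot scene [[515.44877261 459.43028178]] top [[513.08077519 454.45648556]]
tips scene [[650.06255913 460.20918848]] top [[630.92645646 458.94353853]]
```

View pics/w11.png

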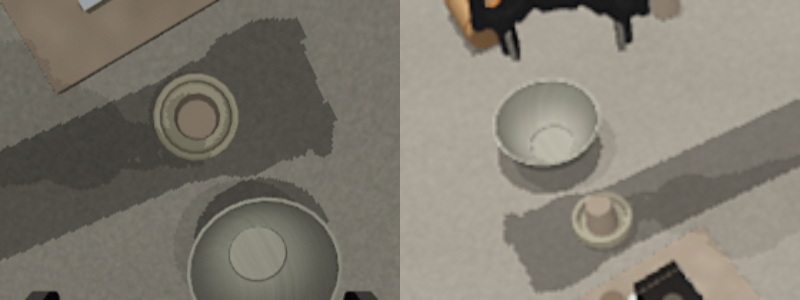

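The cone stands upright in the dish, concentric in both views (wrist crop (195,118), scene crop (600,213)). Next the third hand, with its foot at about (514,457).

{"op": "carry_out", "data": {
  "commands": [
    [0.9, -0.98, -0.16, 0, 0, -0.9, 85],
    [0.9, -0.98, -0.16, 0, 0, -0.9, 85],
    [0.9, -0.98, -0.16, 0, 0, -0.9, 85],
    [0.9, -0.98, -0.16, 0, 0, -0.9, 85],
    [0.9, -0.98, -0.16, 0, 0, -0.9, 85],
    [0.9, -0.98, -0.16, 0, 0, -0.9, 85],
    [0.9, -0.98, -0.16, 0, 0, -0.9, 85],
    [0.9, -0.98, -0.16, 0, 0, -0.9, 85],
    [0.9, -0.98, -0.16, 0, 0, -0.9, 85],
    [0.9, -0.98, -0.16, 0, 0, -0.9, 85],
    [0.9, -0.98, -0.16, 0, 0, -0.9, 85],
    [0.9, -0.98, -0.16, 0, 0, -0.9, 85]
  ]
}}

```text
t: 27.12
ee_pos: [461.1, 312.8, 290.7]
tcp_rot: [0.734, 0.68, -0.001, 0.0]
contact_force: [-0.6, 0.1, -0.1]
finger_gap: 85.0
finger_force: 0.0
```

{"op": "carry_out", "data": {
  "commands": [
    [0, 0, 0, 0, 0, -0.4, 85],
    [0, 0, 0, 0, 0, -0.8, 85],
    [0, 0, 0, 0, 0, -0.9, 85],
    [0, 0, 0, 0, 0, -0.9, 85]
  ]
}}

```text
t: 27.62
ee_pos: [461.2, 313.0, 291.2]
tcp_rot: [0.564, 0.826, -0.0, 0.0]
contact_force: [0.1, -0.4, -0.4]
finger_gap: 84.5
finger_force: 0.0
```

Run:
```python
from h import *
plan(490,400,300,135)
```

```text
p [461.2 313.  291.2] psi 111.4 gap 84.5 F [ 0.1 -0.4 -0.4] t 27.6
cmd [0.1764, 0.1461, -0.0222] [-0.0015, 0.0007, -0.8254]
```

{"op": "carry_out", "data": {
  "commands": [
    [0.176, 0.146, -0.02, 0, 0, -0.4, 85],
    [0.176, 0.146, -0.02, 0, 0, -0.825, 85],
    [0.176, 0.146, -0.02, 0, 0, -0.825, 85],
    [0.176, 0.146, -0.02, 0, 0, -0.825, 85],
    [0.176, 0.146, -0.02, 0, 0, -0.825, 85]
  ]
}}

```text
t: 28.25
ee_pos: [489.4, 399.8, 299.4]
tcp_rot: [0.383, 0.924, -0.001, 0.0]
contact_force: [0.7, -0.1, 0.4]
finger_gap: 84.6
finger_force: 0.0
```

Run:
```python
from h import *
s=snapshot("wrist");pickle.dump(s,open("w12.pkl","wb"));cv2.imwrite("pics/w12.png",s["image"][:,:,::-1])
plan(490,400,300,135)
for X in((514,457,122),(514,457,14),(514,457,66),(632,459,66)): print(X,proj(s,X).round())
```

```text
p [489.4 399.9 299.5] psi 135.0 gap 84.7 F [-0.2 -0.5 -0.2] t 28.3
cmd [-0.0011, 0.0012, -0.0012] [-0.0013, 0.003, 0.0014]
(514, 457, 122) [344. 171.]
(514, 457, 14) [328. 158.]
(514, 457, 66) [334. 163.]
(632, 459, 66) [405. 235.]
```

View pics/w12.png

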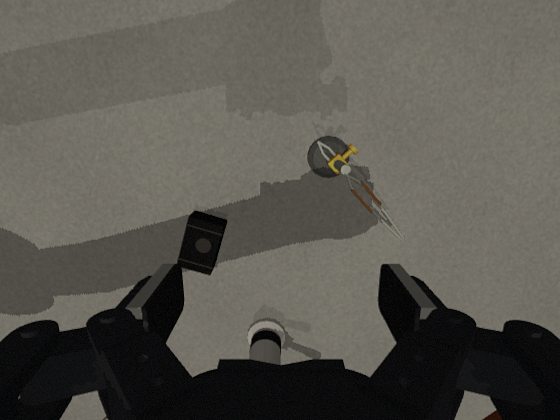

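The third hand's post top is at (346,170), its foot at (328,157) and its tweezer tips at (401,237). The other block is at (203,243) and the torch at (265,340).

Run:
```python
from h import *
s=pickle.load(open("w12.pkl","rb"))
p=ray(s,[346,170],122)[0];f=ray(s,[328,157],12)[0];t=ray(s,[401,237],66)[0]
b=(p+f)/2;v=t-b;print(p,f,t,np.linalg.norm(v),np.degrees(np.arctan2(v[1],v[0])))
plan(p[0],p[1],105,135)
```

```text
[514.95461213 458.87168869] [513.62622974 458.30493537] [630.25579282 454.35196665] 116.04272531742444 -2.092148880269073
p [489.4 399.9 299.5] psi 135.0 gap 84.7 F [-0.2 -0.5 -0.2] t 28.3
cmd [0.0595, 0.1498, 0.4861] [-0.0013, 0.003, 0.0014]
```

{"op": "carry_out", "data": {
  "commands": [
    [0.06, 0.075, 0, 0, 0, 0, 85],
    [0.06, 0.15, 0.05, 0, 0, 0, 85],
    [0.06, 0.15, 0.18, 0, 0, 0, 85],
    [0.06, 0.15, 0.32, 0, 0, 0, 70],
    [0.06, 0.15, 0.44, 0, 0, 0, 50],
    [0.06, 0.15, 0.485, 0, 0, 0, 40],
    [0.06, 0.15, 0.485, 0, 0, 0, 30],
    [0.06, 0.15, 0.485, 0, 0, 0, 15],
    [0.06, 0.15, 0.485, 0, 0, 0, 2],
    [0.06, 0.15, 0.485, 0, 0, 0, 2],
    [0.06, 0.15, 0.485, 0, 0, 0, 2],
    [0.06, 0.15, 0.485, 0, 0, 0, 2]
  ],
  "squeeze": 80
}}

```text
t: 29.8
ee_pos: [515.2, 462.4, 108.3]
tcp_rot: [0.381, 0.925, 0.002, 0.001]
contact_force: [-0.4, 0.2, 6.9]
finger_gap: 7.4
finger_force: 78.6
```

{"op": "carry_out", "data": {
  "commands": [
    [0, 0, -0.03, 0, 0, 0, 2],
    [0, 0, -0.1, 0, 0, 0, 2],
    [0, 0, -0.2, 0, 0, 0, 2],
    [0, 0, -0.32, 0, 0, 0, 2],
    [0, 0, -0.42, 0, 0, 0, 2],
    [0, 0, -0.42, 0, 0, 0, 2],
    [0, 0, -0.42, 0, 0, 0, 2]
  ]
}}

```text
t: 30.68
ee_pos: [513.5, 460.0, 271.9]
tcp_rot: [0.381, 0.925, -0.002, -0.0]
contact_force: [0.0, -0.3, -3.4]
finger_gap: 7.8
finger_force: 78.2
```

Run:
```python
from h import *
s=snapshot("wrist");pickle.dump(s,open("w13.pkl","wb"))
im=s["image"].astype(int);
m=(im[:,:,0]-im[:,:,2]>60)
for c in blobs(m,15): print(np.round(c.mean(0)),c.min(0),c.max(0),im[tuple(c.mean(0).astype(int)[::-1])])
z=s
p=np.array(state()["ee_pos"])
base=p[:2];zb=p[2]-105
for yaw in(-12,-7,-2,3): 
    a=np.radians(yaw);print(yaw,[proj(s,(base[0]+r*np.cos(a),base[1]+r*np.sin(a),zb+66)).round().tolist() for r in(60,118)])
plan(600,100,280,50)
```

```text
[293. 241.] [271 220] [321 257] [84 63 25]
-12 [[336.0, 334.0], [384.0, 403.0]]
-7 [[344.0, 329.0], [399.0, 395.0]]
-2 [[351.0, 324.0], [413.0, 386.0]]
3 [[358.0, 318.0], [426.0, 376.0]]
p [513.4 459.5 270.9] psi 135.2 gap 7.6 F [ 0.4  0.7 -4.2] t 30.7
cmd [-0.7868, -0.4856, -0.0199] [-0.0065, 0.0078, 2.9747]
```

Lifted. Rotate it in the air, raise slightly and move towards the bench spot left of the tile.

{"op": "carry_out", "data": {
  "commands": [
    [0, 0, -0.04, 0, 0, 0.3, 2],
    [0, 0, -0.08, 0, 0, 0.6, 2],
    [0, 0, -0.08, 0, 0, 0.9, 2],
    [0, 0, -0.08, 0, 0, 1, 2],
    [0, 0, -0.08, 0, 0, 1, 2]
  ]
}}

```text
t: 31.35
ee_pos: [513.5, 459.9, 302.8]
tcp_rot: [0.598, 0.802, -0.002, -0.0]
contact_force: [-0.3, 0.4, -2.4]
finger_gap: 7.8
finger_force: 78.2
```

{"op": "carry_out", "data": {
  "commands": [
    [0, 0, 0, 0, 0, 0.3, 2],
    [0, 0, 0, 0, 0, 0.6, 2],
    [0, 0, 0, 0, 0, 0.9, 2],
    [0, 0, 0, 0, 0, 1, 2],
    [0, 0, 0, 0, 0, 1, 2]
  ]
}}

```text
t: 31.98
ee_pos: [513.7, 460.5, 303.9]
tcp_rot: [0.777, 0.629, -0.001, 0.0]
contact_force: [0.0, -0.6, -2.8]
finger_gap: 7.5
finger_force: 78.3
```

Run:
```python
from h import *
plan(606,92,300,67)
```

```text
p [513.7 460.5 303.9] psi 78.0 gap 7.5 F [ 0.  -0.6 -2.8] t 32.0
cmd [-0.853, 0.4172, 0.0111] [-0.0025, 0.0048, 0.384]
```

{"op": "carry_out", "data": {
  "commands": [
    [-0.1, 0.05, 0, 0, 0, 0.1, 2],
    [-0.22, 0.11, 0, 0, 0, 0.2, 2],
    [-0.34, 0.165, 0, 0, 0, 0.38, 2],
    [-0.46, 0.225, 0, 0, 0, 0.38, 2],
    [-0.58, 0.285, 0, 0, 0, 0.38, 2],
    [-0.7, 0.34, 0, 0, 0, 0.38, 2],
    [-0.8, 0.39, 0, 0, 0, 0.38, 2],
    [-0.853, 0.417, 0.01, 0, 0, 0.384, 2],
    [-0.853, 0.417, 0.01, 0, 0, 0.384, 2],
    [-0.853, 0.417, 0.01, 0, 0, 0.384, 2],
    [-0.853, 0.417, 0.01, 0, 0, 0.384, 2]
  ]
}}

```text
t: 33.35
ee_pos: [605.0, 96.2, 301.8]
tcp_rot: [0.833, 0.554, 0.0, -0.001]
contact_force: [-0.8, 0.4, -3.1]
finger_gap: 7.7
finger_force: 78.2
```

Run:
```python
from h import *
plan(606,92,109,67)
```

```text
p [605.   96.2 301.8] psi 67.2 gap 7.7 F [-0.8  0.4 -3.1] t 33.4
cmd [-0.0096, 0.0066, 0.4821] [-0.0013, -0.0032, 0.0079]
```

{"op": "carry_out", "data": {
  "commands": [
    [-0.01, 0.007, 0.1, 0, 0, 0, 2],
    [-0.01, 0.007, 0.22, 0, 0, 0, 2],
    [-0.01, 0.007, 0.34, 0, 0, 0, 2],
    [-0.01, 0.007, 0.42, 0, 0, 0, 2],
    [-0.01, 0.007, 0.46, 0, 0, 0, 2],
    [-0.01, 0.007, 0.475, 0, 0, 0, 2],
    [-0.01, 0.007, 0.475, 0, 0, 0, 2],
    [-0.01, 0.007, 0.475, 0, 0, 0, 2]
  ]
}}

```text
t: 34.35
ee_pos: [608.2, 88.1, 113.4]
tcp_rot: [0.834, 0.551, 0.002, 0.001]
contact_force: [0.8, -0.2, -2.1]
finger_gap: 7.7
finger_force: 78.1
```

{"op": "carry_out", "data": {
  "commands": [
    [-0.003, 0, 0.01, 0, 0, 0, 2],
    [-0.003, 0, 0.01, 0, 0, 0, 2],
    [-0.003, 0, 0.01, 0, 0, 0, 2]
  ]
}}

```text
t: 34.72
ee_pos: [607.1, 86.6, 108.3]
tcp_rot: [0.834, 0.551, 0.001, 0.0]
contact_force: [0.4, -0.5, -0.3]
finger_gap: 7.5
finger_force: 78.9
```

{"op": "carry_out", "data": {
  "commands": [
    [0.006, 0, 0, 0, 0, 0, 2],
    [0.006, 0, 0.003, 0, 0, 0, 2],
    [0.006, 0, 0.003, 0, 0, 0, 2]
  ]
}}

```text
t: 35.1
ee_pos: [607.8, 87.6, 108.4]
tcp_rot: [0.835, 0.551, -0.001, 0.001]
contact_force: [-3.5, -2.3, 9.8]
finger_gap: 7.5
finger_force: 79.7
```

{"op": "carry_out", "data": {
  "commands": [
    [0, 0, -0.003, 0, 0, 0, 2],
    [0, 0, -0.003, 0, 0, 0, 12],
    [0, 0, -0.003, 0, 0, 0, 25],
    [0, 0, -0.003, 0, 0, 0, 40],
    [0, 0, -0.003, 0, 0, 0, 40],
    [0, 0, -0.08, 0, 0, 0, 40],
    [0, 0, -0.2, 0, 0, 0, 40],
    [0, 0, -0.34, 0, 0, 0, 40],
    [0, 0, -0.46, 0, 0, 0, 40],
    [-0.1, 0, -0.46, 0, 0, 0, 40],
    [-0.1, 0, -0.46, 0, 0, 0, 40]
  ],
  "squeeze": 40
}}

```text
t: 36.48
ee_pos: [591.5, 47.7, 291.0]
tcp_rot: [0.836, 0.549, -0.001, 0.002]
contact_force: [0.7, -1.0, -0.6]
finger_gap: 40.1
finger_force: 0.0
```

Run:
```python
from h import *
s=snapshot("wrist");pickle.dump(s,open("w14.pkl","wb"))
plan(607,87,300,67)
im=s["image"].astype(int);a=np.radians(-70)
for X in((607,87,122),(607,87,12),(647,-23,66),(647,-20,54)): print(X,proj(s,X).round())
m=(im[:,:,0]-im[:,:,2]>45)
for c in blobs(m,12): print("col",np.round(c.mean(0)),c.min(0),c.max(0),im[tuple(c.mean(0).astype(int)[::-1])])
m=cv2.cvtColor(s["image"],cv2.COLOR_RGB2GRAY)<45
for c in blobs(m,60): print("dark",np.round(c.mean(0)),c.min(0),c.max(0))
u,v=proj(s,(647,-20,54)).astype(int)
g=cv2.cvtColor(s["image"],cv2.COLOR_RGB2GRAY)
for r in range(v-30,v+31,4): print(r,u-40,g[r,u-40:u+41:4].tolist())
```

```text
p [591.4  49.9 290.4] psi 66.7 gap 40.0 F [-0.9 -0.1  0.2] t 36.5
cmd [0.1007, -0.0009, -0.0241] [0.0012, 0.002, -0.0102]
(607, 87, 122) [277. 151.]
(607, 87, 12) [278. 143.]
(647, -23, 66) [350. 225.]
(647, -20, 54) [347. 219.]
col [306. 187.] [296 175] [316 198] [101  60  26]
col [315. 179.] [305 167] [326 191] [102  62  26]
col [283. 141.] [268 127] [299 152] [113  87  27]
col [390.  48.] [378  20] [411  62] [67 35  9]
dark [280. 358.] [  0 254] [559 419]
dark [356. 242.] [337 233] [374 251]
dark [347. 219.] [322 195] [371 243]
dark [324. 198.] [317 192] [331 204]
dark [343. 191.] [327 180] [358 201]
dark [269. 153.] [258 136] [288 164]
dark [386.  48.] [377  26] [403  62]
dark [262.  30.] [242  16] [278  38]
dark [110.  43.] [68  0] [147  79]
dark [73. 16.] [59  0] [87 36]
189 307 [71, 90, 159, 88, 65, 16, 2, 5, 8, 19, 41, 35, 35, 152, 129, 130, 128, 127, 125, 126, 125]
193 307 [91, 64, 102, 0, 10, 121, 14, 36, 42, 37, 37, 38, 30, 58, 126, 125, 126, 126, 123, 126, 126]
197 307 [126, 173, 66, 111, 14, 52, 99, 41, 37, 37, 46, 85, 32, 32, 119, 125, 124, 124, 124, 124, 124]
201 307 [
[... 638 characters left out ...]
, 113, 173, 62, 37, 35, 33, 27, 148, 146, 27, 29, 30, 28, 157, 119, 119, 109, 117]
229 307 [125, 129, 130, 123, 173, 115, 33, 36, 31, 33, 27, 27, 30, 29, 29, 26, 14, 114, 95, 95, 95]
233 307 [126, 129, 131, 132, 151, 170, 46, 32, 33, 32, 30, 29, 30, 29, 26, 60, 28, 104, 95, 95, 94]
237 307 [126, 127, 126, 128, 115, 171, 56, 31, 32, 30, 34, 23, 65, 53, 26, 26, 27, 83, 94, 94, 94]
241 307 [127, 125, 125, 126, 126, 171, 173, 17, 30, 47, 68, 25, 25, 26, 24, 21, 96, 110, 94, 94, 93]
245 307 [129, 127, 126, 124, 122, 95, 173, 102, 26, 32, 29, 26, 24, 78, 123, 121, 121, 120, 121, 117, 125]
249 307 [131, 130, 127, 125, 124, 123, 174, 146, 32, 26, 44, 122, 118, 120, 122, 123, 123, 121, 120, 122, 124]
```

The numbers agree: tweezer tips end at about (350,227), 5 mm from the block's middle, and the post and foot are where predicted, so it is upright. Hand in.

```bash
python3 -c "
from h import *
s=pickle.load(open('w14.pkl','rb'));print(ray(s,[350,227],66),ray(s,[347,219],54))
print(hand_in())"
```

```text
[[645.96515839 -25.60140089]] [[647.04602773 -19.85649275]]
the job is handed in; nothing more can be done
None
```

The soldering place is set out and handed in, with no pass/fail result returned; by my last measurements every piece is within tolerance, the tweezer tips about 6 mm from the block's middle, and I did not re-check the torch, mallet and jar at the end.

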